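# Change the bottles on the mixing stand's ledge

## Robot

A 7-joint arm with a two-finger parallel gripper is mounted at the origin on the work surface. World frame = base frame: x ahead of the robot, y to its left, z up, the work surface at z = 0. Lengths are in m, angles in rad, forces in N, time in s.
With the tool pointing down it reaches from about 0.425 to 0.975 m from the base axis. Payload 16.7 kg.
Tool frame: the origin (TCP) lies on the centre line of the jaws, within the pads' length; the fingertips stand 25 mm ahead of it and the grasp point (between the pads) lies 6 mm ahead of it; z points along the fingers, y is the line along which they close (so a half turn about z gives the same grasp; the last joint's range is limited). The gripper opens to 85 mm and grips with 20 to 120 N. Pads are 22 mm wide; open, the fingers measure 114 mm over their backs; the gripper's body (76 mm by 85 mm) begins 54 mm behind the grasp point. The pads swing forward as they close: fully open they stand 13 mm farther back than shut.
Start: joints at [1.151, 0.426, 0.074, 1.606, -0.034, 1.111, -0.067], TCP at [0.18, -0.651, 0.256] pointing down, gripper open.
Joint ranges: [-2.85, 2.85], [-0.5, 2.14], [-1.23, 1.37], [0.21, 2.46], [-1.02, 4.16], [0.16, 2.05], [-2.73, 2.73]. Speed limits (rad/s): [1.89, 1.89, 2.39, 2.39, 3.01, 3.01, 3.01].

## Interface

Orientations are given as a unit quaternion [w, x, y, z].
In Python, from station import get_state, read_camera, job_done gives the robot as it stands.
- The arm moves only by the shell command python3 -m inch 'ROWS' [FORCE]. ROWS is JSON, one flat list of numbers, 7 for each row, row after row: the turn, a rotation vector about the tool's x, y, z in units of 5 degrees (1.0 is 5 degrees), then the shift along the tool's x, y, z in units of 40 mm (1.0 is 40 mm), then the closure, from 0 (fully open) to 1 (shut). In form: [rx, ry, rz, tx, ty, tz, hand, rx, ry, rz, tx, ty, tz, hand, ...]. A call has 1 to 12 rows; each row shifts and turns the commanded pose from where the row before left it, along the tool's axes as they then stand; what a row does not reach is not made up. A row lasts 1/8 s, in which the tool goes at most 62.5 mm and 10.7 degrees, less where a joint would pass 70% of its speed; a pose out of reach is approached as far as the arm can. A call is refused whole if a number of a shift passes 1 or a number of a turn 1, either way. A call with a gripper value outside its range is refused whole. The fingers move at their own pace and stop on an object; FORCE is the grip in N (left out, the last holds). Time passes only in rows, so rows that do not move let the fingers close. It gives the time, the measured TCP pose, the force, the opening and the grip force at its end, in the units of the state.
- get_state(): the state, without advancing time (a new reading comes with each control period).
- read_camera(name): name is "side" or "top" or "wrist"; returns a dict with "image" (420x560x3 uint8, red, green, blue), "intrinsics" (3x3 intrinsics, pixels), "k1" (the pictures are not rectified: a ray, as slopes to the right and down, at radius r is drawn at 1 + k1 r^2 times it, then the intrinsics apply), "T" (4x4, takes a point from camera to world coordinates); the wrist camera has in their place "tool_from_camera" (4x4, takes a point from camera to tool coordinates, whose origin is the TCP and whose axes are the flange's). Camera axes: x right, y down, z forward; pixel columns grow to the right and rows downward; lengths in m; the calibration is good to about 2 mm. A picture is of the moment at which its call begins: read the wrist's pose just before it. There is no depth.
- job_done(): hands the job in; it is judged then, once.
The state is a dict: "clock": time; "q": joint angles; "joint_vel": joint speeds; "joint_torque": joint torques, N m; "eef_pos": TCP position; "eef_rot": TCP orientation; "force": force on the tool from outside, world axes, zero at the start; "torque": the same for the moment, N m; "opening": finger opening in m; "gripper_force": force on a finger pad.
Only numpy, scipy, OpenCV 4.12 (cv2) and the standard library are available. Lean on these libraries where they do the work, as an engineer would, in place of code of your own. Each camera call takes 0.05 s, during which the arm holds its last target. There are 200 camera calls.

## Task

Change over the bottles on the mixing stand: release its retaining rail by pressing down the yellow far half of the long rocker bar, move every used white-capped bottle from the ledge into the blue tray, stand every fresh orange-bulbed bottle from the green mat upright on the narrow ledge, and only then lock the rail up again by pressing the green near half fully down. Press the bar near the middle of its length so that both ends go down evenly and it never goes askew, and leave the black-bulbed bottle and the other things on the bench where they are.

Things in the scene. Friction and masses are not known exactly. Their poses are not given: they have to be found in the camera images.
- fresh0: fresh bottle: amber glass, black cap, ORANGE bulb, 80 g; dropper bottle, 38 mm across and 92 mm tall (round body to 54 mm, shoulder, 23 mm cap from 60 to 76 mm, 14 mm rubber bulb above; paper label); origin: centre of its underside, z up its axis. Stands on the green mat at the start; may be absent
- fresh1: fresh bottle: amber glass, black cap, ORANGE bulb, 80 g; dropper bottle, 38 mm across and 92 mm tall (round body to 54 mm, shoulder, 23 mm cap from 60 to 76 mm, 14 mm rubber bulb above; paper label); origin: centre of its underside, z up its axis. Stands on the green mat at the start; may be absent
- fresh2: fresh bottle: amber glass, black cap, ORANGE bulb, 80 g; dropper bottle, 38 mm across and 92 mm tall (round body to 54 mm, shoulder, 23 mm cap from 60 to 76 mm, 14 mm rubber bulb above; paper label); origin: centre of its underside, z up its axis. Stands on the green mat at the start; may be absent
- fresh3: fresh bottle: amber glass, black cap, ORANGE bulb, 80 g; dropper bottle, 38 mm across and 92 mm tall (round body to 54 mm, shoulder, 23 mm cap from 60 to 76 mm, 14 mm rubber bulb above; paper label); origin: centre of its underside, z up its axis. Stands on the green mat at the start; may be absent
- used0: used bottle: clear glass, WHITE cap and bulb, 50 g; dropper bottle, 38 mm across and 92 mm tall (round body to 54 mm, shoulder, 23 mm cap from 60 to 76 mm, 14 mm rubber bulb above; paper label); origin: centre of its underside, z up its axis. Stands on the ledge at the start; may be absent
- used1: used bottle: clear glass, WHITE cap and bulb, 50 g; dropper bottle, 38 mm across and 92 mm tall (round body to 54 mm, shoulder, 23 mm cap from 60 to 76 mm, 14 mm rubber bulb above; paper label); origin: centre of its underside, z up its axis. Stands on the ledge at the start; may be absent
- blackcap: bystander on the green mat: amber dropper bottle like the fresh ones but with a BLACK bulb, 80 g; same size and origin; leave it alone
- mat: green mat fixed on the bench, 210 x 160 x 4 mm (x, y, z); origin: centre of its underside. The fresh bottles and blackcap start on it in two rows along its x, the rows 76 mm apart in y, 66 mm apart within a row (each up to 4 mm off); the mat may be on either side of the stand
- tray: blue open return tray, loose, 200 x 130 x 30 mm outside (x, y, z), 5 mm walls and floor, 0.4 kg; origin: centre of its underside; on the other side of the stand from the mat
- stand: grey mixing stand, fixed on the bench, 200 x 340 mm; origin: at bench level, midway along bar and ledge (y), x from the robot's side to the far side, y along bar and ledge. Base 30 mm high from x -112 to +88 mm; the black rocker bar is on the near part, the raised ledge on the far part, the steel rail between them
- ledge (a point): centre of the ledge's top (grey, ends marked blue), 70 mm above the bench; axes as the stand's. It is 54 mm deep (x), 320 mm long (y), open at both ends; a 6 mm thick strip stands 16 mm above it along its far edge. Along its near edge runs the steel rail, its top 2 mm below the ledge when released, 24 mm above it when locked
- bar (a joint): rocker bar: black plate 290 mm long (stand's y), 72 wide, 10 thick, hinged along its long middle line, 65 mm nearer than the stand's origin, 50 mm above the bench. 0 rad = released (far, yellow half down), 0.32 = locked (near, green half down); stays where left (friction, 6 to 7 N at a pad). From 0 to 0.32 arms on the bar swing the rail up 26 mm and 9 mm nearer. Starts locked
- skew (a joint): skew of the bar about the stand's x, in rad: 0 when both ends are level, + when its +y end is high. It springs back (10 N m/rad) and goes askew when the bar is pressed away from the middle of its length; 0.06 rad is 17 mm between the ends
- lock_pad (a point): middle of the bar's green, near half, on its top face, 22 mm from the hinge line and midway along the bar (white line): press down here to lock; moves with the bar (about 7 mm up and down)
- release_pad (a point): middle of the bar's yellow, far half, on its top face, 22 mm from the hinge line and midway along the bar (white line): press down here to release; moves with the bar (about 7 mm up and down)
- beaker: bystander: glass beaker, 64 mm across, 75 mm tall, near the robot; origin: centre of underside
- marker: bystander: blue marker pen, 120 x 16 x 13 mm, lying near the robot; origin: centre of underside
- timer: bystander: white bench timer, 50 x 70 x 30 mm, near the robot; origin: centre of underside
- jar: bystander: amber jar, 60 mm across, 75 mm tall, beyond the stand; origin: centre of underside
- washbottle: bystander: white wash bottle with red cap, 64 mm across, 150 mm tall, beyond the stand; origin: centre of underside
- wipes: bystander: cardboard box of wipes, 80 x 130 x 60 mm, beyond the stand, to the right; origin: centre of underside
Things that resemble listed ones, but are neither listed nor needed, are in the scene too. What is shaped like the fresh0 but purple is not meant.

How it is judged:
By the outcome, as a careful person would: the job done as asked, in the order asked, and still so for the second after the job is handed in, with the robot touching nothing.
Of fresh0, fresh1, fresh2, fresh3 only 3 to 4 are there at a start; the rules pass over those that are not, and their reading is None.
Of used0, used1 only 1 to 2 are there at a start; the rules pass over those that are not, and their reading is None.
At some moment in a run one of tray may be knocked a few centimetres aside while the robot is not near it.
Once in a run the grip may slacken for a moment while it holds something.
It also fails if it takes over 210 s, if anything falls off the work surface, if the arm or the gripper's body presses on something with over 40 N, if the wrist force passes 120 N, or if a joint passes its speed limit or range.

## Working session

There is one attempt and no reset: what is moved stays moved. The work goes in short steps, Python scripts to look and compute and a shell command to move; the robot and the scene stay as the last step left them, time stands still between calls to the robot, and variables do not carry over. Pictures are saved under pics/ and viewed, at most 14 in all, crops included, and the job is handed in when it is done.

```bash
mkdir -p pics; ls; cat > h.py <<'E'
import numpy as np,cv2,json
from station import get_state,read_camera
def snap(n,name):
    s=get_state();c=read_camera(n);cv2.imwrite(f'pics/{name}.png',c['image'][:,:,::-1]);
    if n=='wrist':
        from scipy.spatial.transform import Rotation as R
        w=s['eef_rot'];T=np.eye(4);T[:3,:3]=R.from_quat([w[1],w[2],w[3],w[0]]).as_matrix();T[:3,3]=s['eef_pos'];c['T']=T@np.array(c['tool_from_camera'])
    return c
def pix2w(c,u,v,z):
    K=np.array(c['intrinsics']);d=c['k1'];x=np.array([(u-K[0,2])/K[0,0],(v-K[1,2])/K[1,1]]);y=x.copy()
    for _ in range(20): y=x/(1+d*(y@y))
    T=np.array(c['T']);r=T[:3,:3]@np.array([*y,1]);o=T[:3,3];return o+r*(z-o[2])/r[2]
def w2pix(c,p):
    T=np.array(c['T']);q=T[:3,:3].T@(np.array(p)-T[:3,3]);s=q[:2]/q[2];s=s*(1+c['k1']*(s@s));K=np.array(c['intrinsics']);return K[0,0]*s[0]+K[0,2],K[1,1]*s[1]+K[1,2]
E
python3 - <<'E'
from h import *
for n in('top','side'):
    c=snap(n,n+'0');print(n,c['intrinsics'],c['k1'],np.round(c['T'],3))
s=get_state();print(s)
E
```

```text
pics
top [[410.45943483   0.         274.25367246]
 [  0.         410.45943483 212.23576089]
 [  0.           0.           1.        ]] -0.12256965046397078 [[-0.094 -0.974  0.208  0.368]
 [-0.996  0.093 -0.016  0.018]
 [-0.003 -0.209 -0.978  0.953]
 [ 0.     0.     0.     1.   ]]
side [[395.11836539   0.         283.37161444]
 [  0.         395.11836539 208.96055097]
 [  0.           0.           1.        ]] -0.002682509721699253 [[-0.957 -0.228  0.178  0.409]
 [-0.289  0.727 -0.623  0.568]
 [ 0.013 -0.648 -0.762  0.765]
 [ 0.     0.     0.     1.   ]]
{'clock': 0.1, 'q': array([ 1.15152241,  0.42666942,  0.07388734,  1.60646809, -0.03410077,
        1.11083339, -0.06708064]), 'joint_vel': array([ 4.37317826e-04, -8.20355214e-04,  5.76348339e-04, -1.71345569e-03,
       -5.28156916e-04, -2.27291425e-03,  5.10630435e-05]), 'joint_torque': array([ 6.21016297e-03, -9.51533818e+01,  3.77100170e+00, -4.64406252e+01,
        1.96895096e-02,  6.49795780e-03,  1.17757648e-05]), 'eef_pos': array([ 0.17977393, -0.65029854,  0.25571474]), 'eef_rot': array([-5.45957868e-04,  9.90919181e-01,  1.34457668e-01, -1.19962560e-04]), 'force': array([-0.34041251,  0.70544777, -0.26003475]), 'torque': array([ 0.00697464, -0.00466643,  0.00061014]), 'gripper_force': 0.0, 'opening': 0.0851844195659865}
```

View pics/top0.png

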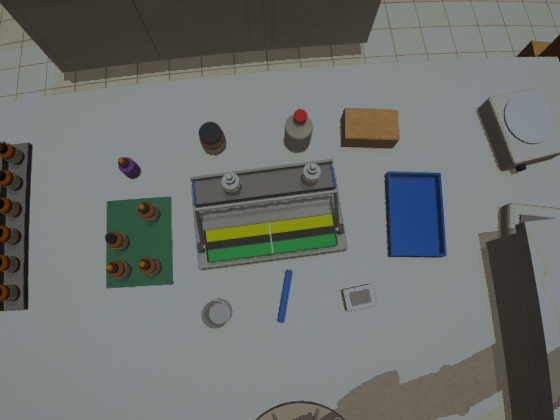

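View pics/side0.png

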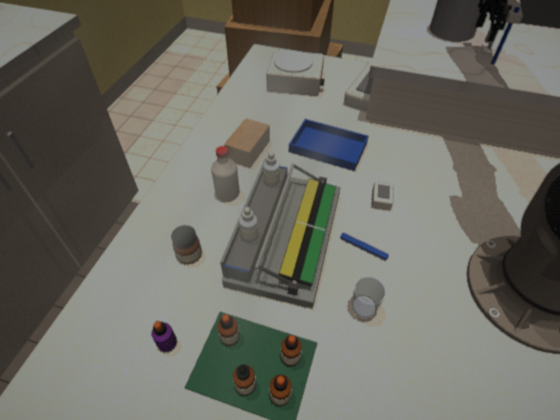

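Top view: bottles on the mat at (147,210), (117,240), (118,269) and (148,266). Used bottles are at (231,182) and (312,172), the tray at (415,214), and a purple look-alike off the mat at (127,165). The black bulb looks to be (117,240) in top and (245,372) in side. I'll confirm in a crop.

```bash
python3 - <<'E'
from h import *
a=cv2.imread('pics/top0.png');b=cv2.imread('pics/side0.png')
A=cv2.resize(a[190:290,95:195],(400,400),interpolation=3);B=cv2.resize(b[300:420,180:300],(400,400),interpolation=3)
C=cv2.resize(a[150:275,180:430],(800,400)[:2],interpolation=3)
cv2.imwrite('pics/crop1.png',np.hstack([A,B]));cv2.imwrite('pics/crop2.png',cv2.resize(a[150:280,180:350],(785,600),interpolation=3))
E
```

```text
(no output)
```

View pics/crop1.png

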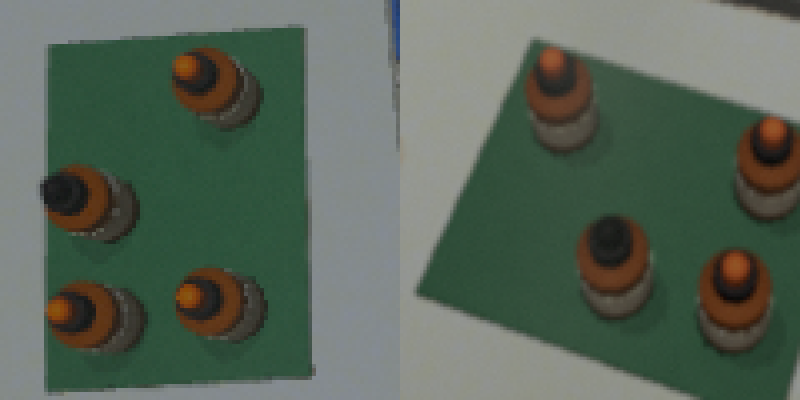

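View pics/crop2.png

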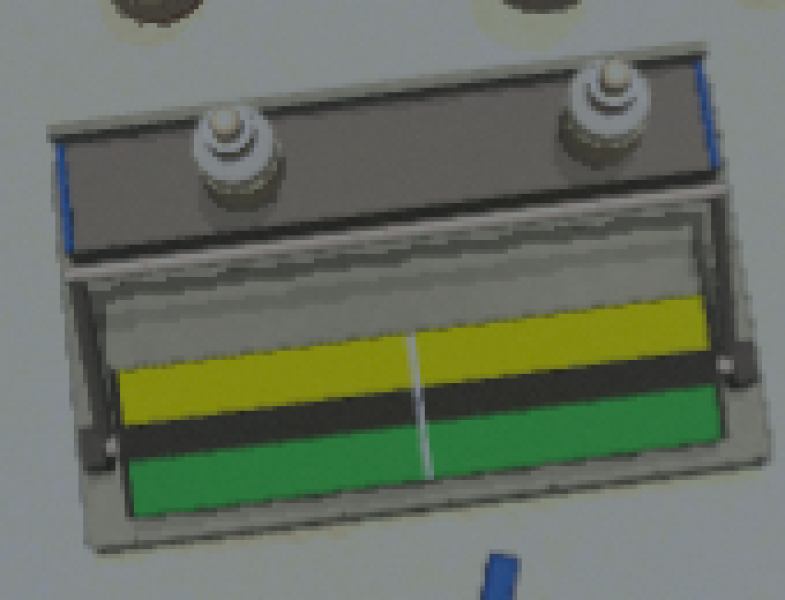

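Confirmed: orange bulbs are at top px (142,207), (112,267) and (142,264), with the black bulb at (110,238), to be left alone. The used bottles have white bulbs at about (229,177) and (313,166). Ledge and bar corners are readable in the crop.

```bash
cat > m.py <<'E'
from h import *
c=snap('top','x');s=snap('side','x2')
def tri(a,b):
    # least-squares intersect
    A=np.zeros((3,3));B=np.zeros(3)
    for cam,(u,v) in((c,a),(s,b)):
        o=np.array(cam['T'])[:3,3];d=pix2w(cam,u,v,0)-o;d/=np.linalg.norm(d);P=np.eye(3)-np.outer(d,d);A+=P;B+=P@o
    return np.linalg.solve(A,B)
E
python3 - <<'E'
from m import *
p=lambda u,v,z:np.round(pix2w(c,u,v,z),4)
for n,(x,y) in dict(fA=(187,68),fB=(67,310),fC=(188,297),blk=(62,190)).items(): print(n,p(95+x/4-.4,190+y/4-.4,.004+.087))
q=lambda x,y,z:p(180+x/4.618-.4,150+y/4.615-.4,z)
print('used',q(227,123,.157),q(615,73,.157))
print('ledge',q(60,145,.07),q(70,252,.07),q(700,62,.07),q(716,165,.07))
print('line',q(413,335,.066),q(430,478,.044),'bar',q(119,371,.066),q(703,296,.066),q(131,517,.044),q(722,440,.044))
print('tray rim',[p(*t,.03) for t in((387,173),(440,173),(391,257),(445,255))])
print('mat',[p(*t,.004) for t in((106.5,201),(171,197),(106.5,287.5),(173,284))])
E
```

```text
fA [0.5914 0.2919 0.091 ]
fB [0.465 0.362 0.091]
fC [0.4664 0.2952 0.091 ]
blk [0.5302 0.3635 0.091 ]
used [0.6203 0.0898 0.157 ] [ 0.6269 -0.0824  0.157 ]
ledge [0.6448 0.1798 0.07  ] [0.5907 0.1776 0.07  ] [ 0.657  -0.1357  0.07  ] [ 0.6042 -0.1368  0.07  ]
line [0.5354 0.017  0.066 ] [0.4691 0.0153 0.044 ] bar [0.5313 0.1581 0.066 ] [ 0.5411 -0.123   0.066 ] [0.4636 0.1602 0.044 ] [ 0.4738 -0.1271  0.044 ]
tray rim [array([ 0.6336, -0.2722,  0.03  ]), array([ 0.6223, -0.402 ,  0.03  ]), array([ 0.4356, -0.2513,  0.03  ]), array([ 0.4269, -0.3786,  0.03  ])]
mat [array([0.6364, 0.4064, 0.004 ]), array([0.6307, 0.2462, 0.004 ]), array([0.428 , 0.4097, 0.004 ]), array([0.4234, 0.251 , 0.004 ])]
```

```bash
cat > go.py <<'E'
import sys
from h import *
from scipy.spatial.transform import Rotation as R
t=np.array([float(a) for a in sys.argv[1:4]]);s=get_state();w=s['eef_rot'];Rm=R.from_quat([w[1],w[2],w[3],w[0]])
yaw=np.radians(float(sys.argv[4]) if len(sys.argv)>4 else 2.1)
goal=R.from_matrix(np.array([[np.cos(yaw),np.sin(yaw),0],[np.sin(yaw),-np.cos(yaw),0],[0,0,-1]]))
print('t%.1f pos'%s['clock'],np.round(s['eef_pos'],4),'F',np.round(s['force'],1),'open %.4f g %.1f'%(s['opening'],s['gripper_force']))
print('turn units',np.round(np.degrees((Rm.inv()*goal).as_rotvec())/5,2),'shift units in goal frame',np.round(goal.inv().apply(t-s['eef_pos'])/.04,2))
E
python3 -m inch '[0,0,0.9,0,0,0,1, 0,0,0.9,0,0,0,1, 0,0,0.85,0,0,0,1]' 60; python3 go.py .522 .017 .16
```

```text
clock: 0.57
eef_pos: [0.1798, -0.6505, 0.2561]
eef_rot: [-0.0, 1.0, 0.018, -0.0]
force: [-0.3, 1.0, -0.1]
opening: 0.0325
gripper_force: 0.0
t0.6 pos [ 0.1798 -0.6505  0.2561] F [-0.3  1.  -0.1] open 0.0325 g 0.0
turn units [-0.    0.   -0.01] shift units in goal frame [  9.16 -16.36   2.4 ]
```

```bash
python3 -m inch '[0,0,0,0.5,-0.85,0,1,0,0,0,0.5,-0.85,0,1,0,0,0,0.5,-0.85,0,1,0,0,0,0.5,-0.85,0,1,0,0,0,0.5,-0.85,0,1,0,0,0,0.5,-0.85,0,1,0,0,0,0.5,-0.85,0,1,0,0,0,0.5,-0.85,0,1,0,0,0,0.5,-0.85,0,1,0,0,0,0.5,-0.85,0,1]' >/dev/null;  python3 -m inch '[0,0,0,0.5,-0.9,0.3,1,0,0,0,0.5,-0.9,0.3,1,0,0,0,0.5,-0.9,0.3,1,0,0,0,0.5,-0.9,0.3,1,0,0,0,0.5,-0.9,0.3,1,0,0,0,0.5,-0.9,0.3,1,0,0,0,0.5,-0.9,0.3,1,0,0,0,0.5,-0.9,0.3,1,0,0,0,0.16,-0.66,0,1,0,0,0,0,0,0,1]' >/dev/null; python3 go.py .522 .017 .11; python3 - <<'E'
from h import *
c=snap('wrist','w1')
for n,p in dict(lp=(.536,.017,.066),mid=(.502,.016,.055),grip=(.522,.017,.062)).items(): print(n,np.round(w2pix(c,p)))
E
```

```text
t3.1 pos [0.521  0.0197 0.1601] F [0.1 0.4 0.1] open -0.0001 g 0.0
turn units [-0.01  0.    0.06] shift units in goal frame [0.02 0.07 1.25]
lp [283. 206.]
mid [282. 252.]
grip [282. 226.]
```

View pics/w1.png

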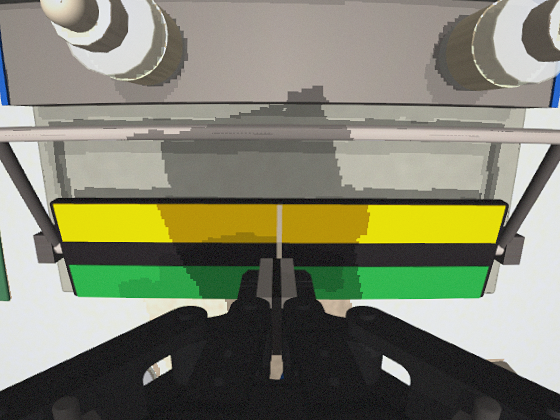

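Wrist view: the bar's white mid-line is at column 279, with yellow on rows 203-243. The tool is already over mid-length. Press down.

```bash
python3 -m inch '[0,0,0,0,0,0.6,1,0,0,0,0,0,0.6,1,0,0,0,0,0,0.2,1,0,0,0,0,0,0.1,1,0,0,0,0,0,0.1,1,0,0,0,0,0,0,1]'|egrep 'pos|force'; python3 -m inch '[0,0,0,0,0,0.05,1,0,0,0,0,0,0.05,1,0,0,0,0,0,0.05,1]'|egrep 'pos|force'
```

```text
eef_pos: [0.521, 0.0174, 0.0966]
force: [-0.7, -0.8, 0.2]
gripper_force: 0.0
eef_pos: [0.5209, 0.0175, 0.0903]
force: [-0.2, 0.6, -0.3]
gripper_force: 0.0
```

```bash
for i in 1 2 3 4; do python3 -m inch '[0,0,0,0,0,0.05,1,0,0,0,0,0,0.05,1]'|egrep 'pos|^force'; done
```

```text
eef_pos: [0.5213, 0.0175, 0.0865]
force: [1.5, -0.4, 6.8]
eef_pos: [0.5226, 0.0175, 0.0832]
force: [4.2, -1.4, 15.4]
eef_pos: [0.5238, 0.0176, 0.0806]
force: [-3.4, -1.5, 51.9]
eef_pos: [0.5244, 0.0177, 0.079]
force: [-20.5, -3.6, 107.5]
```

Bottomed out; lift at once and check.

```bash
python3 -m inch '[0,0,0,0,0,-0.15,1,0,0,0,0,0,-0.25,1,0,0,0,0,0,-0.8,0.34,0,0,0,0,0,-1,0.34,0,0,0,0,0,-1,0.34,0,0,0,0,0,0,0.34]' 40; python3 - <<'E'
from h import *
c=snap('top','t2');snap('wrist','w2');s=cv2.imread('pics/w2.png');t=cv2.imread('pics/t2.png');
cv2.imwrite('pics/v2.png',np.hstack([cv2.resize(s,(400,300)),cv2.resize(t[120:285,180:400],(400,300),interpolation=3)]))
E
python3 go.py .622 .0898 .118
```

```text
clock: 6.0
eef_pos: [0.5221, 0.0176, 0.2051]
eef_rot: [-0.0, 1.0, 0.019, 0.002]
force: [-0.2, -0.7, -1.5]
opening: 0.0563
gripper_force: 0.0
t6.1 pos [0.5207 0.0173 0.2023] F [-0.4 -0.3 -1.1] open 0.0562 g 0.0
turn units [ 0.   -0.    0.02] shift units in goal frame [ 2.6  -1.72  2.11]
```

View pics/v2.png

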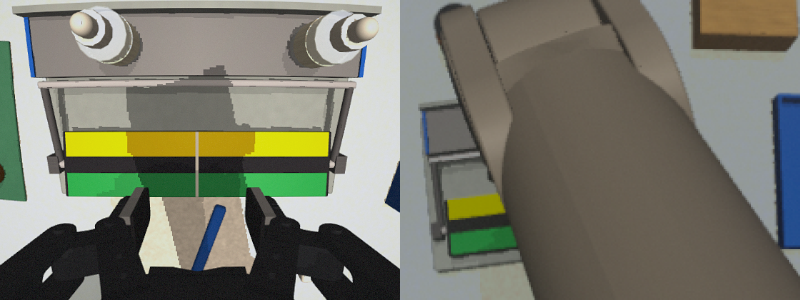

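The rail now lies against the ledge's near edge, released. Used bottles' bulbs are at wrist px (119,30) and (504,38).

```bash
python3 - <<'E'
from h import *
c=snap('wrist','w3')
print(pix2w(c,119,30,.157),pix2w(c,504,38,.157))
E
python3 go.py .622 .0898 .118
```

```text
[0.62099901 0.08788959 0.157     ] [ 0.62523157 -0.07551243  0.157     ]
t6.2 pos [0.5203 0.0173 0.2016] F [ 0.5 -0.7 -0.2] open 0.0564 g 0.0
turn units [0.   0.01 0.02] shift units in goal frame [ 2.61 -1.72  2.09]
```

```bash
python3 go.py .625 -.079 .119; python3 -m inch '[0,0,0,0.6,0.6,0,0.15,0,0,0,0.6,0.6,0,0.15,0,0,0,0.6,0.6,0,0.15,0,0,0,0.46,0.7,0,0.15,0,0,0,0.25,0.01,0,0.15,0,0,0,0,0,0,0.15,0,0,0,0,0,0,0.15]' 40; python3 go.py .625 -.079 .119;
```

```text
t6.2 pos [0.5203 0.0173 0.2016] F [ 0.5 -0.7 -0.2] open 0.0564 g 0.0
turn units [0.   0.01 0.02] shift units in goal frame [2.53 2.5  2.07]
clock: 7.02
eef_pos: [0.6243, -0.078, 0.2018]
eef_rot: [-0.0, 1.0, 0.02, -0.001]
force: [-1.0, -0.3, -0.1]
opening: 0.0729
gripper_force: 0.0
t7.0 pos [ 0.6243 -0.078   0.2018] F [-1.  -0.3 -0.1] open 0.0729 g 0.0
turn units [-0.01  0.01  0.03] shift units in goal frame [0.02 0.03 2.07]
```

```bash
python3 -m inch '[0,0,0,0,0,0.5,0.15,0,0,0,0,0,0.5,0.15,0,0,0,0,0,0.5,0.15,0,0,0,0,0,0.3,0.15,0,0,0,0,0,0.27,0.15,0,0,0,0,0,0,0.15,0,0,0,0,0,0,0.7,0,0,0,0,0,0,0.7,0,0,0,0,0,0,0.7,0,0,0,0,0,0,0.7]' 40; python3 go.py .625 -.079 .119;python3 - <<'E'
from h import *
snap('wrist','w4');c=snap('side','s4');s=cv2.imread('pics/w4.png')
cv2.imwrite('pics/v4.png',np.hstack([cv2.resize(s,(400,300)),cv2.resize(cv2.imread('pics/s4.png'),(400,300))]))
E
```

```text
clock: 8.28
eef_pos: [0.6254, -0.0791, 0.1204]
eef_rot: [0.0, 1.0, 0.019, 0.001]
force: [-1.5, 0.3, 5.9]
opening: 0.0369
gripper_force: 39.8
t8.3 pos [ 0.6254 -0.0791  0.1204] F [-1.5  0.3  5.9] open 0.0369 g 39.8
turn units [ 0.   -0.01  0.02] shift units in goal frame [-0.01 -0.    0.04]
```

View pics/v4.png

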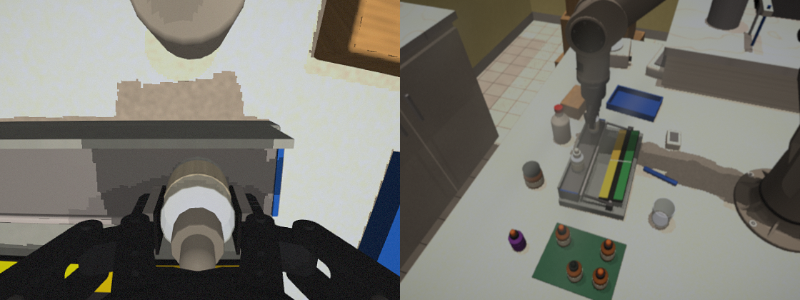

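Bottle held (36.9 mm, 40 N). Lift it, and locate the tray from the side camera.

```bash
cat > tray.py <<'E'
from h import *
for n in ('side','top'):
    c=snap(n,'tr');im=c['image'].astype(int);m=((im[:,:,2]>1.5*im[:,:,0]+20)&(im[:,:,2]>1.3*im[:,:,1])).astype(np.uint8)
    k,_,st,ce=cv2.connectedComponentsWithStats(m);l,i=None,1+np.argmax(st[1:,4])
    cs=max(cv2.findContours((_==i).astype(np.uint8),0,1)[0],key=cv2.contourArea)
    P=np.array([pix2w(c,*q[0],.03)[:2] for q in cs],np.float32);r=cv2.minAreaRect(P*1000);print(n,np.round(r[0]),np.round(r[1]),round(r[2],1))
E
python3 -m inch '[0,0,0,0,0,-0.3,0.7,0,0,0,0,0,-0.6,0.7,0,0,0,0,0,-0.7,0.7,0,0,0,0,0,-0.6,0.7,0,0,0,0,0,-0.3,0.7,0,0,0,0,0,0,0.7]' 60|egrep 'open|grip';python3 tray.py; python3 go.py .565 -.325 .22
```

```text
opening: 0.0366
gripper_force: 59.9
side [ 531. -320.] [128. 198.] 84.2
top [375.  -2.] [ 13. 114.] 74.6
t9.2 pos [ 0.6246 -0.079   0.2188] F [-0.3  0.4 -1. ] open 0.0363 g 59.9
turn units [-0.    0.01  0.02] shift units in goal frame [-1.72  6.09 -0.03]
```

```bash
python3 go.py .576 -.326 .22; python3 -m inch '[0,0,0,-0.1,0.5,0,0.7,0,0,0,-0.2,0.8,0,0.7,0,0,0,-0.2,0.8,0,0.7,0,0,0,-0.2,0.8,0,0.7,0,0,0,-0.2,0.8,0,0.7,0,0,0,-0.2,0.8,0,0.7,0,0,0,-0.2,0.8,0,0.7,0,0,0,-0.15,0.5,0,0.7,0,0,0,-0.2,0.3,0,0.7,0,0,0,0,0,0,0.7,0,0,0,0,0,0,0.7]' >/dev/null;python3 tray.py; python3 go.py .576 -.326 .055
```

```text
t9.2 pos [ 0.6246 -0.079   0.2188] F [-0.3  0.4 -1. ] open 0.0363 g 59.9
turn units [-0.    0.01  0.02] shift units in goal frame [-1.44  6.13 -0.03]
side [ 519. -318.] [188. 100.] 3.7
top [ 531. -327.] [130. 198.] 83.5
t10.7 pos [ 0.569  -0.3241  0.2196] F [-0.2 -0.4 -0. ] open 0.0364 g 60.0
turn units [-0.   -0.    0.04] shift units in goal frame [0.17 0.05 4.12]
```

```bash
python3 -m inch '[0,0,0,0.17,0.05,0.5,0.7,0,0,0,0,0,0.7,0.7,0,0,0,0,0,0.7,0.7,0,0,0,0,0,0.7,0.7,0,0,0,0,0,0.6,0.7,0,0,0,0,0,0.4,0.7,0,0,0,0,0,0.3,0.7,0,0,0,0,0,0.1,0.7,0,0,0,0,0,0,0.7,0,0,0,0,0,0,0.7]'; python3 go.py .576 -.326 .055
```

```text
clock: 11.95
eef_pos: [0.5757, -0.3273, 0.0603]
eef_rot: [0.0, 1.0, 0.019, 0.0]
force: [-0.6, -0.5, -1.7]
opening: 0.0366
gripper_force: 61.0
t11.9 pos [ 0.5757 -0.3273  0.0603] F [-0.6 -0.5 -1.7] open 0.0366 g 61.0
turn units [ 0.01 -0.01  0.02] shift units in goal frame [ 0.01 -0.03  0.13]
```

```bash
python3 -m inch '[0,0,0,0,0,0.06,0.7,0,0,0,0,0,0.05,0.7,0,0,0,0,0,0,0.7]'|egrep 'pos|^force'; python3 -m inch '[0,0,0,0,0,0,0.36,0,0,0,0,0,0,0.36,0,0,0,0,0,0,0.36,0,0,0,0,0,-0.3,0.36,0,0,0,0,0,-0.6,0.36,0,0,0,0,0,-0.7,0.36,0,0,0,0,0,-0.8,0.36,0,0,0,0,0,-0.8,0.36,0,0,0,0,0,-0.8,0.2,0,0,0,0,0,0,0.2]'|egrep 'pos|^force|open'; python3 go.py .621 .0888 .205
```

```text
eef_pos: [0.5754, -0.3272, 0.0555]
force: [-1.7, 1.0, 5.1]
eef_pos: [0.5765, -0.3276, 0.2188]
force: [-0.0, -0.1, 0.3]
opening: 0.0687
t13.6 pos [ 0.5765 -0.3276  0.2188] F [-0.  -0.1  0.3] open 0.0687 g 0.0
turn units [ 0.03 -0.05  0.02] shift units in goal frame [  1.49 -10.36   0.34]
```

```bash
python3 -m inch '[0,0,0,0.1,-0.8,0,0.15,0,0,0,0.1,-0.9,0,0.15,0,0,0,0.1,-0.9,0,0.15,0,0,0,0.1,-0.9,0,0.15,0,0,0,0.1,-0.9,0,0.15,0,0,0,0.1,-0.9,0,0.15,0,0,0,0.2,-0.9,0,0.15,0,0,0,0.2,-0.9,0,0.15,0,0,0,0.2,-0.9,0,0.15,0,0,0,0.2,-0.9,0,0.15,0,0,0,0.1,-0.9,0,0.15,0,0,0,0,-0.5,0,0.15]'>/dev/null; python3 -m inch '[0,0,0,0,0,0,0.15,0,0,0,0,0,0,0.15]'>/dev/null; python3 go.py .621 .0888 .119; python3 - <<'E'
from h import *
snap('wrist','w5');c=snap('side','s5');s=cv2.imread('pics/w5.png')
cv2.imwrite('pics/v5.png',np.hstack([cv2.resize(s,(400,300)),cv2.resize(cv2.imread('pics/s5.png')[90:300,170:450],(400,300))]))
E
```

```text
t15.3 pos [0.6194 0.0853 0.215 ] F [-0.1 -0.4  1.2] open 0.0727 g 0.0
turn units [0.01 0.   0.01] shift units in goal frame [ 0.04 -0.09  2.4 ]
```

View pics/v5.png

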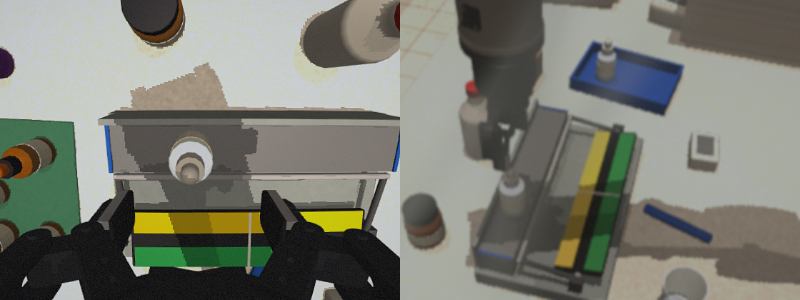

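Used1 stands in the tray. The other used bottle sits between the open fingers (bulb at col 190, finger midpoint ~197), consistent with a 3-4 mm correction.

```bash
python3 -m inch '[0,0,0,0.04,-0.09,0.5,0.15,0,0,0,0,0,0.6,0.15,0,0,0,0,0,0.6,0.15,0,0,0,0,0,0.4,0.15,0,0,0,0,0,0.27,0.15,0,0,0,0,0,0,0.15,0,0,0,0,0,0,0.7,0,0,0,0,0,0,0.7,0,0,0,0,0,0,0.7,0,0,0,0,0,0,0.7]' 60;python3 -m inch '[0,0,0,0,0,-0.3,0.7,0,0,0,0,0,-0.6,0.7,0,0,0,0,0,-0.7,0.7,0,0,0,0,0,-0.6,0.7,0,0,0,0,0,-0.3,0.7,0,0,0,0,0,0,0.7]' 60|egrep 'open|grip';python3 tray.py; python3 go.py .484 -.316 .22
```

```text
clock: 16.68
eef_pos: [0.6214, 0.0906, 0.1214]
eef_rot: [-0.0, 1.0, 0.019, 0.001]
force: [-1.4, -0.7, 6.4]
opening: 0.0366
gripper_force: 59.5
opening: 0.0365
gripper_force: 59.9
side [ 484. -303.] [132. 122.] 9.5
top [ 531. -326.] [132. 200.] 83.9
t17.5 pos [0.6205 0.0904 0.2197] F [-0.2  0.3 -0.3] open 0.0362 g 59.9
turn units [0.   0.01 0.02] shift units in goal frame [-3.780e+00  1.003e+01 -1.000e-02]
```

```bash
python3 -m inch '[0,0,0,-0.1,0.5,0,0.7,0,0,0,-0.3,0.9,0,0.7,0,0,0,-0.35,0.9,0,0.7,0,0,0,-0.35,0.9,0,0.7,0,0,0,-0.35,0.9,0,0.7,0,0,0,-0.35,0.9,0,0.7,0,0,0,-0.35,0.9,0,0.7,0,0,0,-0.35,0.9,0,0.7,0,0,0,-0.35,0.9,0,0.7,0,0,0,-0.35,0.9,0,0.7,0,0,0,-0.35,0.9,0,0.7,0,0,0,-0.2,0.6,0,0.7]'>/dev/null;  python3 -m inch '[0,0,0,0,0,0,0.7,0,0,0,0,0,0,0.7]' >/dev/null;python3 tray.py; python3 go.py .484 -.32 .056
```

```text
side [ 453. -313.] [ 79. 105.] 15.2
top [ 532. -326.] [131. 198.] 83.9
t19.4 pos [ 0.4866 -0.3182  0.2201] F [ 0.4  0.7 -0.4] open 0.0366 g 60.0
turn units [-0.01  0.    0.03] shift units in goal frame [-0.07  0.04  4.1 ]
```

```bash
python3 -m inch '[0,0,0,-0.05,0.04,0.5,0.7,0,0,0,0,0,0.7,0.7,0,0,0,0,0,0.7,0.7,0,0,0,0,0,0.7,0.7,0,0,0,0,0,0.6,0.7,0,0,0,0,0,0.4,0.7,0,0,0,0,0,0.3,0.7,0,0,0,0,0,0.1,0.7,0,0,0,0,0,0.05,0.7,0,0,0,0,0,0,0.7]'|egrep 'pos|^force|open'; python3 go.py .484 -.32 .0562
```

```text
eef_pos: [0.4849, -0.3207, 0.0588]
force: [0.7, 0.6, -0.0]
opening: 0.0365
t20.6 pos [ 0.4849 -0.3207  0.0588] F [ 0.7  0.6 -0. ] open 0.0365 g 60.0
turn units [ 0.   -0.01  0.02] shift units in goal frame [-0.02 -0.02  0.06]
```

```bash
python3 -m inch '[0,0,0,0,0,0.07,0.7,0,0,0,0,0,0,0.7,0,0,0,0,0,0,0.36,0,0,0,0,0,0,0.36,0,0,0,0,0,0,0.36,0,0,0,0,0,-0.3,0.36,0,0,0,0,0,-0.6,0.36,0,0,0,0,0,-0.7,0.36,0,0,0,0,0,-0.8,0.36,0,0,0,0,0,-0.8,0.36,0,0,0,0,0,-0.8,0.36,0,0,0,0,0,0,0.36]'|egrep 'pos|^force|open'; python3 go.py .5914 .2919 .2; python3 tray.py
```

```text
eef_pos: [0.4857, -0.3212, 0.2188]
force: [0.2, -0.2, -0.7]
opening: 0.0544
t22.1 pos [ 0.4857 -0.3212  0.2188] F [ 0.2 -0.2 -0.7] open 0.0544 g 0.0
turn units [ 0.03 -0.05  0.02] shift units in goal frame [  3.2  -15.22   0.47]
side [375.  16.] [ 14. 112.] 73.9
top [ 532. -327.] [131. 198.] 84.1
```

```bash
python3 -m inch '[0,0,0,0.1,-0.6,0,0.34,0,0,0,0.2,-0.95,0,0.34,0,0,0,0.2,-0.95,0,0.34,0,0,0,0.2,-0.95,0,0.34,0,0,0,0.2,-0.95,0,0.34,0,0,0,0.2,-0.95,0,0.34,0,0,0,0.2,-0.95,0,0.34,0,0,0,0.2,-0.95,0,0.34,0,0,0,0.2,-0.95,0,0.34,0,0,0,0.2,-0.95,0,0.34,0,0,0,0.2,-0.95,0,0.34,0,0,0,0.2,-0.9,0,0.34]'>/dev/null;  python3 -m inch '[0,0,0,0.2,-0.95,0,0.34,0,0,0,0.2,-0.95,0,0.34,0,0,0,0.2,-0.95,0,0.34,0,0,0,0.2,-0.8,0,0.34,0,0,0,0.1,-0.4,0,0.34,0,0,0,0,0,0,0.34,0,0,0,0,0,0,0.34]' >/dev/null; python3 go.py .5914 .2919 .055; python3 - <<'E'
from h import *
c=snap('wrist','w6')
for n,p in dict(fA=(.5914,.2919,.091),tcp=(*get_state()['eef_pos'][:2],.091),fC=(.4664,.2952,.091),fB=(.465,.362,.091),blk=(.53,.3635,.091)).items(): print(n,np.round(w2pix(c,p)))
E
```

```text
t24.6 pos [0.5894 0.2843 0.2152] F [ 0.3 -0.2 -0.5] open 0.0569 g 0.0
turn units [0.01 0.01 0.01] shift units in goal frame [ 0.06 -0.19  4.01]
fA [266. 213.]
tcp [277. 216.]
fC [257. 365.]
fB [173. 363.]
blk [167. 290.]
```

View pics/w6.png

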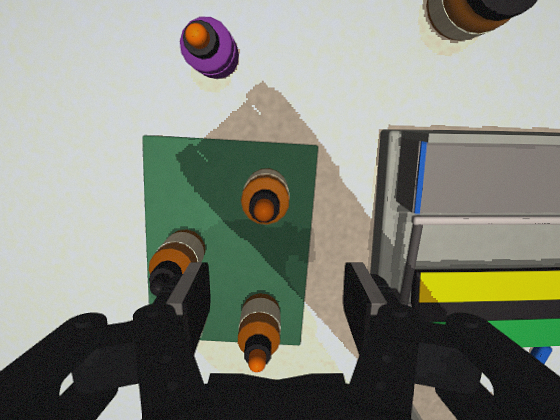

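Wrist view: fA's orange bulb is at (264,210), fC's at (257,362), and the black bulb at (165,280) stays. Corrections are about 2 mm. Descend on fA.

```bash
python3 -m inch '[0,0,0,0.1,-0.22,0.3,0.3,0,0,0,0,0,0.7,0.3,0,0,0,0,0,0.7,0.3,0,0,0,0,0,0.7,0.3,0,0,0,0,0,0.7,0.3,0,0,0,0,0,0.5,0.3,0,0,0,0,0,0.37,0.3,0,0,0,0,0,0,0.3]'; python3 go.py .5935 .293 .055
```

```text
clock: 25.65
eef_pos: [0.5927, 0.2947, 0.0559]
eef_rot: [0.0, 1.0, 0.019, -0.001]
force: [0.3, -0.1, 0.5]
opening: 0.0599
gripper_force: 0.0
t25.6 pos [0.5927 0.2947 0.0559] F [ 0.3 -0.1  0.5] open 0.0599 g 0.0
turn units [0.01 0.01 0.02] shift units in goal frame [0.02 0.04 0.02]
```

```bash
python3 -m inch '[0,0,0,0,0,0,0.7,0,0,0,0,0,0,0.7,0,0,0,0,0,0,0.7,0,0,0,0,0,0,0.7,0,0,0,0,0,0,0.7]' 60;python3 -m inch '[0,0,0,0,0,-0.3,0.7,0,0,0,0,0,-0.7,0.7,0,0,0,0,0,-0.8,0.7,0,0,0,0,0,-0.8,0.7,0,0,0,0,0,-0.8,0.7,0,0,0,0,0,-0.5,0.7,0,0,0,0,0,-0.1,0.7,0,0,0,0,0,0,0.7]' 60|egrep 'open|grip'; python3 go.py .6276 -.084 .2
```

```text
clock: 26.28
eef_pos: [0.5937, 0.2952, 0.058]
eef_rot: [-0.0, 1.0, 0.019, 0.001]
force: [-0.9, -0.1, 7.3]
opening: 0.0361
gripper_force: 60.3
opening: 0.0365
gripper_force: 60.0
t27.3 pos [0.5928 0.2946 0.2161] F [ 0.5  0.4 -1.3] open 0.0365 g 60.0
turn units [0.   0.01 0.02] shift units in goal frame [0.52 9.49 0.4 ]
```

```bash
python3 -m inch '[0,0,0,0.0,0.5,0,0.7,0,0,0,0,0.8,0,0.7,0,0,0,0.1,0.8,0,0.7,0,0,0,0.1,0.8,0,0.7,0,0,0,0.1,0.8,0,0.7,0,0,0,0.1,0.8,0,0.7,0,0,0,0.1,0.8,0,0.7,0,0,0,0,0.8,0,0.7,0,0,0,0,0.8,0,0.7,0,0,0,0,0.8,0,0.7,0,0,0,0,0.8,0,0.7,0,0,0,0,0.6,0,0.7]'>/dev/null; python3 -m inch '[0,0,0,0,0.2,0,0.7,0,0,0,0,0,0,0.7,0,0,0,0,0,0,0.7]'; python3 go.py .626 -.084 .127; python3 - <<'E'
from h import *
snap('wrist','w7');c=snap('side','s7');s=cv2.imread('pics/w7.png')
cv2.imwrite('pics/v7.png',np.hstack([cv2.resize(s,(400,300)),cv2.resize(cv2.imread('pics/s7.png')[90:300,170:450],(400,300))]))
E
```

```text
clock: 29.15
eef_pos: [0.6272, -0.0749, 0.2166]
eef_rot: [-0.0, 1.0, 0.02, -0.0]
force: [-0.3, 0.6, -1.7]
opening: 0.0363
gripper_force: 60.1
t29.1 pos [ 0.6272 -0.0749  0.2166] F [-0.3  0.6 -1.7] open 0.0363 g 60.1
turn units [-0.01  0.    0.04] shift units in goal frame [-0.04  0.23  2.24]
```

View pics/v7.png

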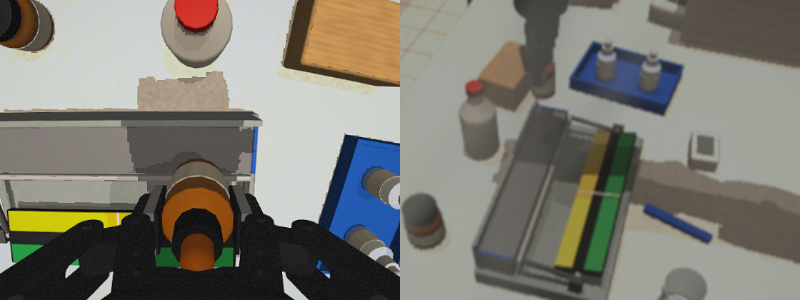

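Both used bottles stand in the tray, and fA is held upright over the ledge. Lower it.

```bash
python3 -m inch '[0,0,0,-0.03,0.22,0.3,0.7,0,0,0,0,0,0.6,0.7,0,0,0,0,0,0.6,0.7,0,0,0,0,0,0.4,0.7,0,0,0,0,0,0.24,0.7,0,0,0,0,0,0.1,0.7,0,0,0,0,0,0,0.7,0,0,0,0,0,0,0.7]'; python3 go.py .626 -.084 .124
```

```text
clock: 30.25
eef_pos: [0.6268, -0.085, 0.1278]
eef_rot: [0.0, 1.0, 0.019, 0.001]
force: [-0.3, -0.4, 0.1]
opening: 0.0362
gripper_force: 60.1
t30.2 pos [ 0.6268 -0.085   0.1278] F [-0.3 -0.4  0.1] open 0.0362 g 60.1
turn units [ 0.   -0.01  0.02] shift units in goal frame [-0.02 -0.02  0.1 ]
```

```bash
python3 -m inch '[0,0,0,0,0,0.05,0.7,0,0,0,0,0,0.05,0.7,0,0,0,0,0,0,0.7]'|egrep 'pos|^force'; python3 -m inch '[0,0,0,0,0,0.03,0.7,0,0,0,0,0,0,0.7]'|egrep 'pos|^force'
```

```text
eef_pos: [0.6267, -0.085, 0.124]
force: [-3.5, -0.7, 10.0]
eef_pos: [0.6269, -0.085, 0.1239]
force: [-9.3, 0.1, 27.3]
```

```bash
python3 -m inch '[0,0,0,0,0,-0.03,0.7,0,0,0,0,0,0,0.6,0,0,0,0,0,0,0.36,0,0,0,0,0,0,0.36,0,0,0,0,0,0,0.36,0,0,0,0,0,-0.3,0.36,0,0,0,0,0,-0.6,0.36,0,0,0,0,0,-0.7,0.36,0,0,0,0,0,-0.7,0.36,0,0,0,0,0,0,0.36]'|egrep 'pos|^force|open'; python3 go.py .468 .295 .215;  python3 - <<'E'
from h import *
snap('wrist','w8')
E
```

```text
eef_pos: [0.6276, -0.0849, 0.2183]
force: [0.0, 0.0, -0.1]
opening: 0.0544
t32.1 pos [ 0.6276 -0.0849  0.2183] F [ 0.   0.  -0.1] open 0.0544 g 0.0
turn units [ 0.01 -0.05  0.02] shift units in goal frame [-3.64 -9.64  0.08]
```

View pics/w8.png

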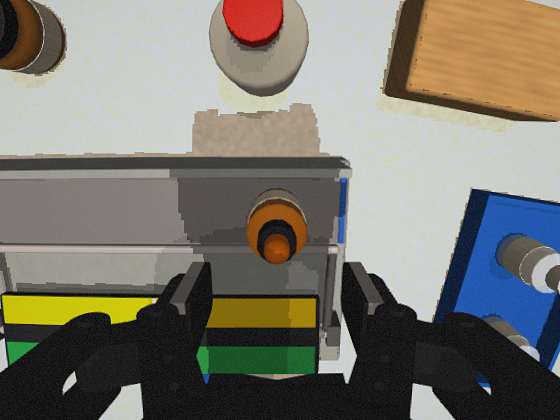

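fA stands upright on the ledge (bulb (277,247), base clear of strip and rail). Next is fC.

```bash
python3 -m inch '[0,0,0,-0.1,-0.6,0,0.36,0,0,0,-0.3,-0.9,0,0.36,0,0,0,-0.35,-0.9,0,0.36,0,0,0,-0.35,-0.9,0,0.36,0,0,0,-0.35,-0.9,0,0.36,0,0,0,-0.35,-0.9,0,0.36,0,0,0,-0.35,-0.9,0,0.36,0,0,0,-0.35,-0.9,0,0.36,0,0,0,-0.35,-0.9,0,0.36,0,0,0,-0.35,-0.9,0,0.36,0,0,0,-0.35,-0.7,0,0.36,0,0,0,-0.1,-0.25,0,0.36]'>/dev/null; python3 -m inch '[0,0,0,0,0,0,0.36,0,0,0,0,0,0,0.36]'>/dev/null; python3 go.py .468 .295 .056; python3 - <<'E'
from h import *
c=snap('wrist','w9')
for n,p in dict(fC=(.468,.295,.091),fB=(.465,.362,.091)).items(): print(n,np.round(w2pix(c,p)))
im=c['image'].astype(int);m=((im[:,:,0]>170)&(im[:,:,1]<140)&(im[:,:,2]<70)).astype(np.uint8)
k,_,st,ce=cv2.connectedComponentsWithStats(m);print([(np.round(ce[i]),st[i,4]) for i in range(1,k) if st[i,4]>60])
E
```

```text
t33.9 pos [0.4663 0.2939 0.2149] F [-0.4 -0.1  0.4] open 0.0546 g 0.0
turn units [0.01 0.   0.  ] shift units in goal frame [ 0.04 -0.03  3.97]
fC [276. 214.]
fB [179. 215.]
[]
```

```bash
python3 - <<'E'
from h import *
im=cv2.cvtColor(cv2.imread('pics/w9.png'),cv2.COLOR_BGR2HSV).astype(int)
m=((im[:,:,0]<14)&(im[:,:,1]>180)&(im[:,:,2]>175)).astype(np.uint8)
k,_,st,ce=cv2.connectedComponentsWithStats(m);print([(np.round(ce[i]),st[i,4]) for i in range(1,k) if st[i,4]>40])
a=cv2.imread('pics/w9.png');cv2.imwrite('pics/v9.png',a[100:350,80:460])
E
```

```text
[]
```

View pics/v9.png

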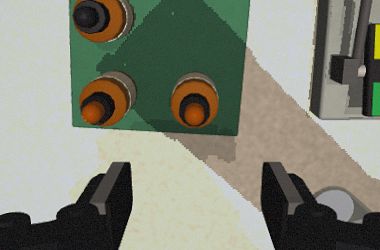

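fC's bulb is at (275,213), as predicted. fB's bulb is at (172,212), so fB y≈0.368 and the finger gap is ample.

```bash
python3 -m inch '[0,0,0,0.03,-0.03,0.3,0.36,0,0,0,0,0,0.7,0.36,0,0,0,0,0,0.7,0.36,0,0,0,0,0,0.7,0.36,0,0,0,0,0,0.7,0.36,0,0,0,0,0,0.5,0.36,0,0,0,0,0,0.35,0.36,0,0,0,0,0,0,0.36]'; python3 -m inch '[0,0,0,0,0,0,0.7,0,0,0,0,0,0,0.7,0,0,0,0,0,0,0.7,0,0,0,0,0,0,0.7,0,0,0,0,0,0,0.7]' 60;python3 -m inch '[0,0,0,0,0,-0.3,0.7,0,0,0,0,0,-0.7,0.7,0,0,0,0,0,-0.8,0.7,0,0,0,0,0,-0.8,0.7,0,0,0,0,0,-0.8,0.7,0,0,0,0,0,-0.5,0.7,0,0,0,0,0,-0.1,0.7,0,0,0,0,0,0,0.7]' 60|egrep 'open|grip'; python3 go.py .623 .021 .215
```

```text
clock: 34.98
eef_pos: [0.4666, 0.2962, 0.0564]
eef_rot: [0.0, 1.0, 0.019, -0.001]
force: [-0.1, 0.8, -0.5]
opening: 0.0547
gripper_force: 0.0
clock: 35.6
eef_pos: [0.4674, 0.2967, 0.0581]
eef_rot: [-0.0, 1.0, 0.019, 0.001]
force: [-0.0, -0.5, 8.1]
opening: 0.0365
gripper_force: 60.3
opening: 0.0363
gripper_force: 60.1
t36.6 pos [0.4667 0.2962 0.2171] F [ 0.2 -0.1 -1. ] open 0.0363 g 60.1
turn units [ 0.   -0.    0.02] shift units in goal frame [3.65 7.02 0.05]
```

```bash
python3 -m inch '[0,0,0,0.2,0.3,0,0.7,0,0,0,0.4,0.6,0,0.7,0,0,0,0.4,0.7,0,0.7,0,0,0,0.4,0.8,0,0.7,0,0,0,0.4,0.8,0,0.7,0,0,0,0.4,0.8,0,0.7,0,0,0,0.4,0.8,0,0.7,0,0,0,0.4,0.8,0,0.7,0,0,0,0.4,0.8,0,0.7,0,0,0,0.25,0.52,0,0.7,0,0,0,0,0.1,0,0.7,0,0,0,0,0,0,0.7]'>/dev/null; python3 -m inch '[0,0,0,0,0,0,0.7]'; python3 go.py .623 .021 .1275;python3 tray.py
```

```text
clock: 38.22
eef_pos: [0.6232, 0.0226, 0.2172]
eef_rot: [-0.0, 1.0, 0.02, -0.0]
force: [0.2, 0.3, -0.5]
opening: 0.0359
gripper_force: 60.1
t38.2 pos [0.6232 0.0226 0.2172] F [ 0.2  0.3 -0.5] open 0.0359 g 60.1
turn units [-0.    0.    0.04] shift units in goal frame [-0.01  0.04  2.24]
side [ 484. -303.] [132. 121.] 9.5
top [ 581. -348.] [71. 75.] 83.7
```

```bash
python3 -m inch '[0,0,0,0,0.04,0.3,0.7,0,0,0,0,0,0.6,0.7,0,0,0,0,0,0.6,0.7,0,0,0,0,0,0.4,0.7,0,0,0,0,0,0.24,0.7,0,0,0,0,0,0.1,0.7,0,0,0,0,0,0.05,0.7,0,0,0,0,0,0,0.7,0,0,0,0,0,0,0.7]'; python3 -m inch '[0,0,0,0,0,0.03,0.7,0,0,0,0,0,0,0.7]'|egrep 'pos|^force'
```

```text
clock: 39.45
eef_pos: [0.6239, 0.0198, 0.126]
eef_rot: [-0.0, 1.0, 0.019, 0.0]
force: [-0.4, 0.0, -1.4]
opening: 0.036
gripper_force: 60.1
eef_pos: [0.6236, 0.0198, 0.1243]
force: [-0.3, 0.9, -0.4]
```

```bash
python3 -m inch '[0,0,0,0,0,0.03,0.7,0,0,0,0,0,0,0.7]'|egrep 'pos|^force'; python3 -m inch '[0,0,0,0,0,0,0.6,0,0,0,0,0,0,0.36,0,0,0,0,0,0,0.36,0,0,0,0,0,0,0.36,0,0,0,0,0,-0.3,0.36,0,0,0,0,0,-0.6,0.36,0,0,0,0,0,-0.7,0.36,0,0,0,0,0,-0.7,0.36,0,0,0,0,0,0,0.36]'|egrep 'pos|^force|open'; python3 go.py .467 .368 .215
```

```text
eef_pos: [0.6239, 0.0198, 0.1241]
force: [-4.2, -0.8, 14.0]
eef_pos: [0.6248, 0.02, 0.2182]
force: [1.0, -0.4, -0.5]
opening: 0.0549
t41.1 pos [0.6248 0.02   0.2182] F [ 1.  -0.4 -0.5] open 0.0549 g 0.0
turn units [-0.   -0.05  0.02] shift units in goal frame [-3.62 -8.84  0.08]
```

```bash
python3 -m inch '[0,0,0,-0.1,-0.5,0,0.36,0,0,0,-0.3,-0.8,0,0.3,0,0,0,-0.35,-0.9,0,0.3,0,0,0,-0.35,-0.9,0,0.3,0,0,0,-0.35,-0.9,0,0.3,0,0,0,-0.35,-0.9,0,0.3,0,0,0,-0.35,-0.9,0,0.3,0,0,0,-0.35,-0.9,0,0.3,0,0,0,-0.35,-0.9,0,0.3,0,0,0,-0.35,-0.7,0,0.3,0,0,0,-0.35,-0.45,0,0.3,0,0,0,-0.1,-0.1,0,0.3]'>/dev/null; python3 -m inch '[0,0,0,0,0,0,0.3,0,0,0,0,0,0,0.3]'>/dev/null; python3 go.py .467 .368 .056; python3 - <<'E'
from h import *
c=snap('wrist','wA')
for n,p in dict(fB=(.467,.368,.091)).items(): print(n,np.round(w2pix(c,p)))
cv2.imwrite('pics/vA.png',np.hstack([cv2.imread('pics/wA.png')[60:360,80:480]]+[(snap('side','sA'),cv2.resize(cv2.imread('pics/sA.png')[90:300,170:450],(400,300)))[1]]))
E
```

```text
t42.8 pos [0.4647 0.3671 0.215 ] F [-0.5  0.1  0.7] open 0.0596 g 0.0
turn units [0.01 0.   0.01] shift units in goal frame [ 0.06 -0.02  3.97]
fB [276. 213.]
```

View pics/vA.png

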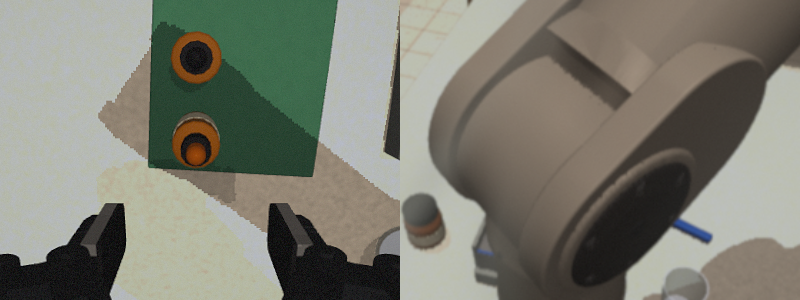

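fB's orange bulb is at (276,214), as predicted, with the black-bulbed bottle clear ahead of it. Grasp.

```bash
python3 -m inch '[0,0,0,0.04,0,0.3,0.3,0,0,0,0,0,0.7,0.3,0,0,0,0,0,0.7,0.3,0,0,0,0,0,0.7,0.3,0,0,0,0,0,0.7,0.3,0,0,0,0,0,0.5,0.3,0,0,0,0,0,0.35,0.3,0,0,0,0,0,0,0.3]'; python3 -m inch '[0,0,0,0,0,0,0.7,0,0,0,0,0,0,0.7,0,0,0,0,0,0,0.7,0,0,0,0,0,0,0.7,0,0,0,0,0,0,0.7]' 60;python3 -m inch '[0,0,0,0,0,-0.3,0.7,0,0,0,0,0,-0.7,0.7,0,0,0,0,0,-0.8,0.7,0,0,0,0,0,-0.8,0.7,0,0,0,0,0,-0.8,0.7,0,0,0,0,0,-0.5,0.7,0,0,0,0,0,-0.1,0.7,0,0,0,0,0,0,0.7]' 60|egrep 'open|grip'; python3 go.py .6195 .122 .215
```

```text
clock: 43.92
eef_pos: [0.4654, 0.3678, 0.0563]
eef_rot: [0.0, 1.0, 0.019, -0.001]
force: [0.5, -0.3, 0.3]
opening: 0.0596
gripper_force: 0.0
clock: 44.55
eef_pos: [0.4662, 0.3685, 0.0583]
eef_rot: [-0.001, 1.0, 0.019, 0.001]
force: [-0.7, -1.1, 7.0]
opening: 0.0366
gripper_force: 60.1
opening: 0.0362
gripper_force: 60.0
t45.5 pos [0.4655 0.3677 0.2166] F [-0.3  0.2 -0.8] open 0.0362 g 60.0
turn units [0.01 0.01 0.02] shift units in goal frame [3.62 6.28 0.04]
```

```bash
python3 -m inch '[0,0,0,0.2,0.3,0,0.7,0,0,0,0.4,0.6,0,0.7,0,0,0,0.4,0.7,0,0.7,0,0,0,0.4,0.7,0,0.7,0,0,0,0.4,0.7,0,0.7,0,0,0,0.4,0.7,0,0.7,0,0,0,0.4,0.7,0,0.7,0,0,0,0.4,0.7,0,0.7,0,0,0,0.4,0.7,0,0.7,0,0,0,0.22,0.4,0,0.7,0,0,0,0,0.1,0,0.7,0,0,0,0,0,0,0.7]'>/dev/null; python3 -m inch '[0,0,0,0,0,0,0.7]'|egrep 'open|grip'; python3 go.py .6195 .122 .1275
```

```text
opening: 0.0362
gripper_force: 60.0
t47.2 pos [0.6196 0.123  0.2172] F [ 0.2 -0.5 -1.1] open 0.0362 g 60.0
turn units [-0.    0.    0.04] shift units in goal frame [-0.    0.02  2.24]
```

```bash
python3 -m inch '[0,0,0,0,0,0.3,0.7,0,0,0,0,0,0.6,0.7,0,0,0,0,0,0.6,0.7,0,0,0,0,0,0.4,0.7,0,0,0,0,0,0.24,0.7,0,0,0,0,0,0.1,0.7,0,0,0,0,0,0.05,0.7,0,0,0,0,0,0,0.7,0,0,0,0,0,0,0.7]'; python3 -m inch '[0,0,0,0,0,0.03,0.7,0,0,0,0,0,0,0.7]'|egrep 'pos|^force'; python3 -m inch '[0,0,0,0,0,0.03,0.7,0,0,0,0,0,0,0.7]'|egrep 'pos|^force'
```

```text
clock: 48.3
eef_pos: [0.6204, 0.1218, 0.126]
eef_rot: [-0.0, 1.0, 0.019, 0.0]
force: [-1.0, 0.3, -0.5]
opening: 0.0359
gripper_force: 60.0
eef_pos: [0.6201, 0.1217, 0.1244]
force: [-0.2, -0.8, 0.3]
eef_pos: [0.6203, 0.1218, 0.1243]
force: [-6.0, -1.7, 15.8]
```

```bash
python3 -m inch '[0,0,0,0,0,0,0.6,0,0,0,0,0,0,0.36,0,0,0,0,0,0,0.36,0,0,0,0,0,0,0.36,0,0,0,0,0,-0.3,0.36,0,0,0,0,0,-0.6,0.36,0,0,0,0,0,-0.7,0.36,0,0,0,0,0,-0.7,0.36,0,0,0,-0.3,0.1,0,0.36,0,0,0,0,0,0,0.36]'|egrep 'pos|^force|open'; python3 go.py .48 .0175 .13;python3 - <<'E'
from h import *
snap('wrist','wB');cv2.imwrite('pics/vB.png',np.hstack([cv2.resize(cv2.imread('pics/wB.png'),(400,300)),(snap('side','sB'),cv2.resize(cv2.imread('pics/sB.png')[90:300,170:450],(400,300)))[1]]))
E
```

```text
eef_pos: [0.6075, 0.1168, 0.2153]
force: [0.3, 0.6, 0.0]
opening: 0.0548
t50.0 pos [0.6075 0.1168 0.2153] F [0.3 0.6 0. ] open 0.0548 g 0.0
turn units [0.01 0.   0.02] shift units in goal frame [-3.28  2.36  2.13]
```

View pics/vB.png

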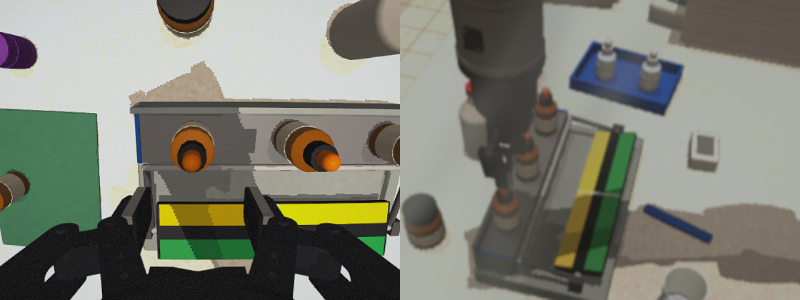

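All three fresh bottles stand on the ledge, and both used bottles are in the tray. Now lock: close the hand and go over the green half at mid-length.

```bash
python3 -m inch '[0,0,0,-0.5,0.3,0,1,0,0,0,-0.7,0.5,0,1,0,0,0,-0.7,0.5,0,1,0,0,0,-0.7,0.5,0,1,0,0,0,-0.5,0.4,0,1,0,0,0,-0.18,0.16,0,1,0,0,0,0,0,0.5,1,0,0,0,0,0,0.6,1,0,0,0,0,0,0.6,1,0,0,0,0,0,0.4,1,0,0,0,0,0,0,1,0,0,0,0,0,0,1]'; python3 go.py .48 .0178 .094
```

```text
clock: 51.65
eef_pos: [0.4813, 0.0182, 0.1317]
eef_rot: [-0.0, 1.0, 0.019, 0.0]
force: [0.8, 0.3, 0.5]
opening: -0.0002
gripper_force: 0.0
t51.6 pos [0.4813 0.0182 0.1317] F [0.8 0.3 0.5] open -0.0002 g 0.0
turn units [-0.   -0.01  0.02] shift units in goal frame [-0.03  0.01  0.94]
```

```bash
python3 -m inch '[0,0,0,-0.03,0.01,0.4,1,0,0,0,0,0,0.4,1,0,0,0,0,0,0.1,1,0,0,0,0,0,0,1,0,0,0,0,0,0,1]'|egrep 'pos|^force'; for i in 1 2 3; do python3 -m inch '[0,0,0,0,0,0.05,1,0,0,0,0,0,0.05,1,0,0,0,0,0,0,1]'|egrep 'pos|^force'; done
```

```text
eef_pos: [0.4799, 0.0176, 0.0954]
force: [-0.7, 0.1, 0.6]
eef_pos: [0.4795, 0.0174, 0.091]
force: [-0.1, -0.2, 0.5]
eef_pos: [0.4792, 0.0175, 0.087]
force: [-1.0, -0.4, 1.7]
eef_pos: [0.4788, 0.0174, 0.0829]
force: [-4.5, -0.2, 6.1]
```

```bash
for i in 1 2 3; do python3 -m inch '[0,0,0,0,0,0.03,1,0,0,0,0,0,0,1]'|egrep 'pos|^force'; done
```

```text
eef_pos: [0.4785, 0.0174, 0.0817]
force: [-8.0, 0.1, 9.7]
eef_pos: [0.4782, 0.0174, 0.0806]
force: [-11.5, -0.1, 14.5]
eef_pos: [0.4783, 0.0174, 0.08]
force: [-16.5, -0.3, 31.1]
```

```bash
for i in 1 2; do python3 -m inch '[0,0,0,0,0,0.02,1,0,0,0,0,0,0,1]'|egrep 'pos|^force'; done
```

```text
eef_pos: [0.4783, 0.0174, 0.0796]
force: [-21.4, 0.5, 42.1]
eef_pos: [0.4783, 0.0174, 0.0792]
force: [-25.1, -0.4, 52.9]
```

```bash
python3 -m inch '[0,0,0,0,0,-0.2,1,0,0,0,0,0,-0.4,1,0,0,0,0,0,-0.7,1,0,0,0,0.5,0,-0.5,1,0,0,0,0.55,0,-0.2,1,0,0,0,0,0,0,1,0,0,0,0,0,0,1]'|egrep pos; python3 go.py .521 .0185 .16; python3 - <<'E'
from h import *
c=snap('wrist','wC');a=cv2.imread('pics/w1.png').astype(int);b=cv2.imread('pics/wC.png').astype(int);z=cv2.imread('pics/w3.png').astype(int)
def rows(im,lo,hi,x0,x1):
    h=cv2.cvtColor(im.astype(np.uint8),cv2.COLOR_BGR2HSV)[:,x0:x1];out=[]
    for col in(x0,x1):pass
    f=lambda l,u:(lambda r:(r.min(),r.max()) if len(r) else None)(np.where((cv2.inRange(h,l,u)>0).mean(1)>.6)[0])
    return f((22,150,60),(35,255,255)),f((50,120,60),(80,255,255))
for n,im in(('before',a),('now',b)): print(n,'yellow/green rows left',rows(im,0,0,90,150),'right',rows(im,0,0,400,460))
for n,im in(('before',a),('now',b)): print(n,[int(v) for v in im[100:200:3,100:150].mean((1,2))],'R',[int(v) for v in im[100:200:3,380:430].mean((1,2))])
E
```

```text
eef_pos: [0.521, 0.019, 0.1579]
t55.5 pos [0.521  0.019  0.1579] F [0.1 1.3 0.2] open 0.0002 g 0.0
turn units [-0.    0.01  0.02] shift units in goal frame [-0.    0.01 -0.05]
before yellow/green rows left ((np.int64(204), np.int64(241)), (np.int64(265), np.int64(296))) right ((np.int64(205), np.int64(242)), (np.int64(266), np.int64(298)))
now yellow/green rows left ((np.int64(206), np.int64(243)), (np.int64(267), np.int64(298))) right ((np.int64(206), np.int64(243)), (np.int64(267), np.int64(298)))
before [142, 44, 160, 157, 156, 155, 170, 112, 113, 141, 203, 190, 167, 122, 156, 157, 157, 156, 177, 176, 178, 178, 178, 177, 178, 178, 179, 179, 178, 176, 114, 115, 119, 21] R [154, 79, 163, 162, 162, 162, 165, 125, 118, 129, 200, 205, 199, 172, 161, 163, 163, 162, 180, 182, 182, 183, 183, 184, 184, 183, 183, 183, 184, 186, 128, 120, 120, 29]
now [147, 70, 160, 157, 156, 155, 165, 121, 114, 115, 164, 206, 182, 163, 125, 157, 157, 157, 156, 178, 177, 177, 177, 178, 177, 178, 178, 178, 179, 179, 124, 115, 116, 63] R [155, 50, 164, 162, 162, 162, 167, 118, 115, 119, 174, 204, 199, 193, 145, 162, 163, 162, 163, 183, 182, 183, 184, 184, 183, 183, 183, 184, 183, 185, 130, 119, 119, 73]
```

The bar and rail rows match the original locked picture (all shifted 1–2 px by the 2 mm lower tool). Lift clear, check the tray and bottles numerically, and hand in.

```bash
python3 -m inch '[0,0,0,-0.3,0,-0.7,1,0,0,0,-0.4,0,-0.8,1,0,0,0,-0.4,0,-0.8,1,0,0,0,0,0,0,1,0,0,0,0,0,0,1]'|egrep pos; python3 tray.py; python3 - <<'E'
from h import *
c=snap('wrist','wD');h=cv2.cvtColor(cv2.imread('pics/wD.png'),cv2.COLOR_BGR2HSV)
m=cv2.inRange(h,(3,150,190),(14,255,255));k,_,st,ce=cv2.connectedComponentsWithStats(m)
for i in range(1,k):
    if st[i,4]>25: print(np.round(ce[i]),st[i,4],np.round(pix2w(c,*ce[i],.157),3))
for p in((.6268,-.085),(.6239,.0198),(.6203,.1218)): print(np.round(w2pix(c,(*p,.157))),h[tuple(np.round(w2pix(c,(*p,.155))).astype(int)[::-1])] if 0<w2pix(c,(*p,.157))[1]<420 else '')
E
```

```text
eef_pos: [0.4773, 0.0172, 0.2494]
side [ 594. -315.] [95. 99.] 86.8
top [ 553. -330.] [131. 200.] 83.7
[481. -32.] 
[284. -41.] 
[ 90. -36.]
```

The tray was knocked about 2 cm in +x. Check numerically that the bottles in it, and those on the ledge, are still upright.

```bash
python3 -m inch '[0,0,0,-0.3,0.6,-0.3,1,0,0,0,-0.3,0.6,0,1,0,0,0,-0.3,0,0,1,0,0,0,0,0,0,1,0,0,0,0,0,0,1]'|egrep pos; python3 tray.py; python3 - <<'E'
from h import *
for n in('top','side'):
    c=snap(n,n+'E');im=cv2.imread(f'pics/{n}E.png');h=cv2.cvtColor(im,cv2.COLOR_BGR2HSV)
    pts=dict(u1=(.5965,-.330),u0=(.506,-.324),fA=(.6268,-.085),fC=(.6239,.0198),fB=(.6203,.1218))
    for k,p in pts.items():
        z0=.005 if k[0]=='u' else .07
        print(n,k,[(np.round(w2pix(c,(*p,z0+d))).astype(int).tolist(),h[tuple(np.round(w2pix(c,(*p,z0+d))).astype(int)[::-1])].tolist()) for d in(.088,.066,.045)])
    # bright blobs in the tray
    x0,x1,y0,y1=(370,460,150,270) if n=='top' else (270,390,100,180)
    m=np.zeros(h.shape[:2],np.uint8);m[y0:y1,x0:x1]=cv2.inRange(h,(0,0,110),(180,70,255))[y0:y1,x0:x1]
    k,_,st,ce=cv2.connectedComponentsWithStats(m);print([st[i].tolist() for i in range(1,k) if st[i,4]>40])
E
```

```text
eef_pos: [0.4438, -0.0312, 0.2618]
side [ 554. -311.] [ 96. 171.] 83.7
top [ 552. -330.] [131. 202.] 83.8
top u1 [([422, 178], [56, 12, 149]), ([419, 181], [41, 19, 105]), ([416, 184], [30, 3, 82])]
top u0 [([427, 218], [106, 21, 155]), ([423, 220], [15, 25, 62]), ([420, 222], [18, 22, 59])]
top fA [([314, 165], [18, 46, 95]), ([313, 169], [18, 50, 102]), ([312, 172], [17, 51, 106])]
top fC [([263, 171], [17, 50, 97]), ([263, 174], [17, 50, 102]), ([264, 177], [18, 52, 107])]
top fB [([213, 178], [18, 196, 147]), ([215, 181], [11, 153, 80]), ([216, 183], [150, 5, 48])]
[[374, 150, 86, 120, 4670], [410, 175, 16, 16, 160], [370, 205, 7, 18, 81], [414, 214, 16, 17, 172]]
side u1 [([309, 116], [28, 20, 155]), ([308, 123], [22, 30, 94]), ([308, 129], [114, 8, 152])]
side u0 [([340, 124], [22, 19, 149]), ([339, 130], [26, 15, 117]), ([338, 136], [105, 10, 151])]
side fA [([271, 152], [10, 127, 150]), ([271, 159], [15, 46, 77]), ([271, 166], [10, 108, 111])]
side fC [([257, 184], [11, 130, 149]), ([258, 191], [14, 42, 79]), ([258, 197], [12, 85, 99])]
side fB [([242, 220], [11, 138, 150]), ([243, 227], [15, 45, 80]), ([243, 233], [11, 66, 93])]
[[270, 100, 120, 80, 5295], [301, 124, 13, 7, 64], [332, 131, 13, 8, 66]]
```

All five bulbs appear where upright bottles should show them: three on the ledge, two in the tray, which carried its bottles along.

```bash
python3 -c "
from station import job_done;print(job_done())"
```

```text
the job is handed in; nothing more can be done
None
```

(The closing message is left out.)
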